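# Withdraw the locking screw of a microscope illuminator and shift its filter slide

## Robot

A 7-joint arm with a two-finger parallel gripper is mounted at the origin on the work surface. World frame = base frame: x ahead of the robot, y to its left, z up, the work surface at z = 0. Lengths are in m, angles in rad, forces in N, time in s.
With the tool pointing down it reaches from about 0.425 to 0.95 m from the base axis. Payload 16.7 kg.
Tool frame: the origin (TCP) lies midway between the tips of the shut fingers; the grasp point (between the pads) lies 19 mm behind it; z points along the fingers, y is the line along which they close (so a half turn about z gives the same grasp; the last joint's range is limited). The gripper opens to 94 mm and grips with 3 to 60 N. Pads are 16 mm wide; open, the fingers measure 119 mm over their backs; the gripper's body (75 mm by 177 mm) begins 78 mm behind the grasp point.
Start: joints at [-1.403, 0.426, 0.074, 1.606, -0.034, 1.111, -0.067], TCP at [0.21, 0.641, 0.205] pointing down, gripper open.
Joint ranges: [-2.85, 2.85], [-0.5, 2.14], [-1.23, 1.37], [0.21, 2.46], [-1.02, 4.16], [0.16, 2.05], [-2.73, 2.73]. Speed limits (rad/s): [1.89, 1.89, 2.39, 2.39, 3.01, 3.01, 3.01].

## Interface

Orientations are given as [roll, pitch, yaw] about the fixed x, y, z axes, in that order (R = Rz(yaw) Ry(pitch) Rx(roll)).
In Python, from plant import ctrl gives the robot as it stands.
- The arm moves only by the shell command python3 -m inch 'ROWS' [FORCE]. ROWS is JSON, a list of rows, each an object of numbers: "x", "y", "z": the shift along the world's x, y, z each as a share of 0.5 m, from -1 to 1; "wx", "wy", "wz": the turn, a rotation vector about the world's x, y, z each as a share of 1.5 rad, from -1 to 1; "gripper": the opening, from -1 (shut) to 1 (fully open). A call has 1 to 8 rows; each row is the pose to reach, as a shift and turn from the pose commanded when the call began; what a row does not reach only later rows make up. A row lasts 1/10 s, in which the tool goes at most 50 mm and 8.59 degrees, less where a joint would pass 70% of its speed; a pose out of reach is approached as far as the arm can. A call with a number of a shift or a turn outside -1 to 1 is refused whole. A call with a gripper value outside its range is refused whole. The fingers move at their own pace and stop on an object; FORCE is the grip in N (left out, the last holds). Time passes only in rows, so rows that repeat a pose let the fingers close. It gives the time, the measured TCP pose, the force, the opening and the grip force at its end, in the units of the state.
- ctrl.get_obs(): the state, without advancing time (a new reading comes with each control period).
- ctrl.camera(name): name is "scene" or "side" or "wrist"; returns the picture (480x640x3 uint8, red, green, blue); there is no depth.
- ctrl.camera_params(name): a dict with "K" (3x3 intrinsics, pixels), "k1" (the pictures are not rectified: a ray, as slopes to the right and down, at radius r is drawn at 1 + k1 r^2 times it, then the intrinsics apply), "R" (3x3) and "t" (3): a world point X has camera coordinates R X + t. Camera axes: x right, y down, z forward; pixel columns grow to the right and rows downward; lengths in m; the calibration is good to about 2 mm. A picture is of the moment at which its call begins: read the wrist's pose just before it. camera_params takes no time and is no camera call; for the wrist camera it gives the pose at the moment of the call.
- ctrl.hand_in(): hands the job in; it is judged then, once.
The state is a dict: "time_s": time; "qpos": joint angles; "joint_velocities": joint speeds; "joint_efforts": joint torques, N m; "eef_pos": TCP position; "orientation": TCP orientation; "contact_force": force on the tool from outside, world axes, zero at the start; "ft_torque": the same for the moment, N m; "gripper_width": finger opening in m; "gripper_force": force on a finger pad.
Only numpy, scipy, OpenCV 4.12 (cv2) and the standard library are available. Lean on these libraries where they do the work, as an engineer would, in place of code of your own. Each camera call takes 0.05 s, during which the arm holds its last target. There are 200 camera calls.

## Task

Free the filter slide on the microscope illuminator: gently pull the spring-loaded captive locking screw up until it meets its thread, and wind it anticlockwise (seen from above) as far as it goes so that it stays out by itself. Then move the slide by its post, away from the screw, fully to its far stop. Never haul hard on the screw or force the slide while it is still locked, leave the other things where they are, and let go at the end.

Things in the scene. Friction and masses are not known exactly. Their poses are not given: they have to be found in the camera images.
- illuminator: fixed ivory lamp housing, 150 (x) x 270 (y) x 70 mm high; origin at its underside's centre. On top a filter slide runs along the housing's own y between two rails (10 mm high, at x = +-31 mm). An aluminium bridge (96 x 44 mm, top 98 mm above the bench) spans the slide at y = -55 mm and carries bushing and screw in its middle
- bushing: fixed steel collar, 34 mm across, 12 mm high, on top of the bridge; origin on the screw's axis, at the bridge's top, 98 mm above the bench. The thread lies hidden in it
- screw: captive locking screw: dark knurled round steel knob, 25 mm across, 26 mm high, thin ridge across its top, axis vertical; grip it at any yaw. Origin on the axis at the knob's underside, at rest 111 mm above the bench (1 mm above the bushing); rises and turns with the screw. At rest its shank stands 9 mm deep in a hole of the slide and locks it. More than 16 N between screw and bushing is harmful
- screw_lift (a joint): m the screw is pulled up: 0 at rest. A spring pulls it down, 3 N at rest, 0.2 N more per mm. After 7 to 19 mm (hidden, differs each time) it stops dead against the thread. The slide is free above 9.5 mm. Fully wound and released it stands at 10 to 22.5 mm
- screw_turn (a joint): rad, + is anticlockwise from above; starts at -0.3 to 0.2; blocked near 0.5 unless pulled up to within 1 mm of the stop. Held up there with 3 to 8 N beyond the spring it enters the thread at 0.6 and climbs 3.1 mm per rad to the end stop at 2.2. Past 0.85 it stays when let go (sinking up to 2 mm of play), so the grip can be changed. Resists with 0.05 N m, more under pull
- slide: dark steel filter slide, 50 x 150 x 10 mm; origin at its underside, 71.5 mm above the bench, on the screw's axis while locked; moves along the housing's +y with about 2 N. Handle: upright black post, 20 (x) x 14 (y) mm, from the slide up to 127.5 mm above the bench, centred 85 mm from the slide's origin along +y
- slide_post (a point): centre of the post's top face, 127.5 mm above the bench; moves with the slide
- slide_travel (a joint): how far the slide has moved along the housing's +y, m: 0 locked, 0.045 at its far stop
- lens_cap: black plastic lens cap, 26 mm across, 12 mm high, lying on the illuminator's top; origin at its underside's centre
- oil_bottle: small amber oil bottle, 28 mm across, 62 mm high, standing beside the illuminator; origin at its foot
- slide_box: white box with clear lid, 35 x 82 x 26 mm, lying beside the illuminator; origin at its underside's centre
- objective: bare steel microscope objective, 30 mm across, 44 mm high, standing on the bench; origin at its foot
- petri_dish: covered glass dish, 92 mm across, 16 mm high; origin at its underside's centre
- marker: blue marker pen, 130 x 15 x 15 mm, lying; origin at its underside's centre

How it is judged:
On the way, in this order (a step that is already met when the one before it is completed fails the run):
1. the screw is wound out to its end stop (slide not yet moved) (value of joint screw_turn above 2 rad and value of joint screw_lift above 0.009 m and value of joint slide_travel below 0.01 m), for 0.2 s.
2. the slide has reached its far stop (value of joint slide_travel above 0.042 m), for 0.2 s.
At the end, for the whole second after the job is handed in: the screw stands wound out to its end stop (turned to more than 2.0 of 2.2 rad and standing more than 9 mm out of its rest), by itself; the slide is within 3 mm of its far stop; both at rest (value of joint screw_turn above 2 rad and value of joint screw_lift above 0.009 m and value of joint slide_travel above 0.042 m and linear speed of each of slide, screw below 0.01 m/s); the robot touches nothing.
It fails at once if the screw was hauled or turned against its thread with more than 16 N (contact force between screw and bushing above 16 N).
It fails at once if the slide was forced against the screw's shank with more than 12 N (contact force between screw and slide above 12 N).
It fails at once if one of the loose things around was moved by more than 20 mm or tipped (distance of any of lens_cap, oil_bottle, slide_box, objective, petri_dish, marker from where it was at the start of the episode above 0.02 m or angle between any of lens_cap, oil_bottle, slide_box, objective, petri_dish, marker's own z axis and vertical above 0.5 rad).
It also fails if it takes over 69 s, if anything falls off the work surface, if the arm or the gripper's body presses on something with over 40 N, if the wrist force passes 120 N, or if a joint passes its speed limit or range.

## Working session

There is one attempt and no reset: what is moved stays moved. The work goes in short steps, Python scripts to look and compute and a shell command to move; the robot and the scene stay as the last step left them, time stands still between calls to the robot, and variables do not carry over. Pictures are saved under pics/ and viewed, at most 10 in all, crops included, and the job is handed in when it is done.

```bash
mkdir -p pics; cat > h.py <<'E'
import numpy as np, cv2
from plant import ctrl
def ray(p,u,v):
    K=np.array(p['K']);d=np.array([(u-K[0,2])/K[0,0],(v-K[1,2])/K[1,1]]);s=d.copy()
    for _ in range(30): s=d/(1+p['k1']*(s@s))
    R=np.array(p['R']);t=np.array(p['t'])
    return -R.T@t, R.T@np.array([s[0],s[1],1.])
def atz(p,u,v,z):
    o,d=ray(p,u,v); return o+d*(z-o[2])/d[2]
def snap(n,f):
    p=ctrl.camera_params(n); im=ctrl.camera(n); cv2.imwrite('pics/'+f,im[:,:,::-1]); return p
E
python3 - <<'E'
from h import *
import pickle
P={n:snap(n,n+'1.png') for n in('scene','side')}
pickle.dump(P,open('P.pkl','wb'))
o=ctrl.get_obs();print(o['time_s'],o['eef_pos'],o['orientation'],o['gripper_width'])
for n in P: print(n,-np.array(P[n]['R']).T@P[n]['t'])
E
```

```text
0.1 [0.21020463 0.64105274 0.20488943] [-3.14052448e+00  6.39638998e-05  2.82469720e+00] 0.09383693053115708
scene [ 1.31107308 -0.69015413  0.84887948]
side [ 0.06850835 -0.52304624  0.82259876]
```

View pics/scene1.png

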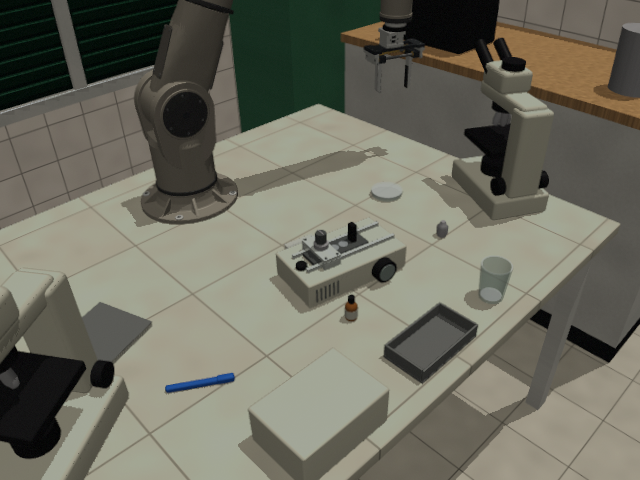

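View pics/side1.png

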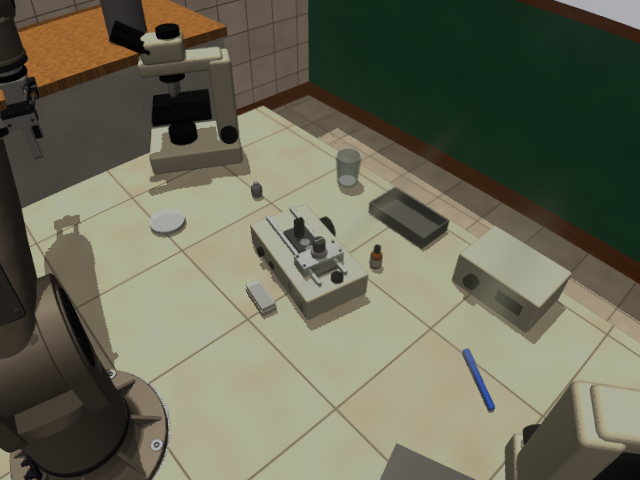

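The scene view shows the illuminator at about (340,258), with the knob at (320,237) and the post at (352,230). In the side view the knob is at (319,243) and the post at (299,227). I'll enlarge both.

```bash
python3 - <<'E'
import cv2,numpy as np
a=cv2.imread('pics/scene1.png')[210:310,270:410];b=cv2.imread('pics/side1.png')[200:320,240:380]
f=lambda x:cv2.resize(x,None,fx=2.85*2,fy=2.85*2,interpolation=cv2.INTER_CUBIC)
cv2.imwrite('pics/c1.png',cv2.resize(a,None,fx=5.7,fy=5.7,interpolation=cv2.INTER_CUBIC))
cv2.imwrite('pics/c2.png',cv2.resize(b,None,fx=5,fy=5,interpolation=cv2.INTER_CUBIC))
E
```

```text
(no output)
```

View pics/c1.png

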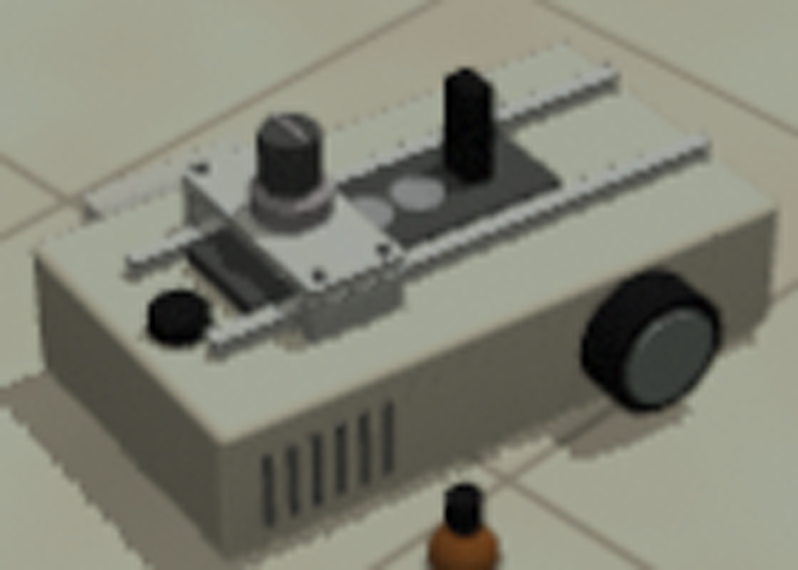

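View pics/c2.png

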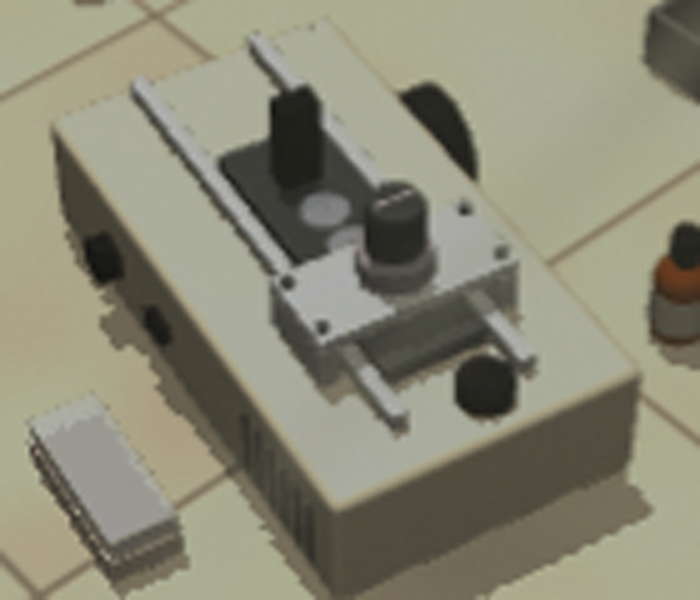

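```bash
python3 - <<'E'
from h import *
import pickle
P=pickle.load(open('P.pkl','rb'))
c1=lambda u,v:(P['scene'],270+u/5.7-.4,210+v/5.7-.4)
c2=lambda u,v:(P['side'],240+u/5-.4,200+v/5-.4)
def tri(a,b):
    (o,d),(q,e)=ray(*a),ray(*b); s=np.linalg.lstsq(np.c_[d,-e],q-o,rcond=None)[0]
    return (o+d*s[0]+q+e*s[1])/2, np.linalg.norm(o+d*s[0]-q-e*s[1])
print('knob',tri(c1(289,126),c2(395,193)),atz(*c1(289,126),.137),atz(*c2(395,193),.137))
print('post',tri(c1(469,75),c2(296,94)),atz(*c1(469,75),.1275),atz(*c2(296,94),.1275))
for n,c,l in(('sc',c1,[(222,440),(777,210),(37,248)]),('si',c2,[(335,505),(637,375),(55,122)])):
    for p in l: print(n,p,atz(*c(*p),.07)[:2])
print('ridge',[atz(*c1(*p),.137)[:2] for p in((278,118),(303,136))],[atz(*c2(*p),.137)[:2] for p in((378,207),(411,193))])
E
```

```text
knob (array([0.54893452, 0.01007567, 0.13976018]), np.float64(0.0021510506813641763)) [0.54662988 0.01129434 0.137     ] [0.55146446 0.01359536 0.137     ]
post (array([0.56489986, 0.09263115, 0.13071061]), np.float64(2.7442603334605013e-05)) [0.56157287 0.09611035 0.1275    ] [0.56721129 0.09550649 0.1275    ]
sc (222, 440) [ 0.60675672 -0.08222593]
sc (777, 210) [0.65989629 0.17543238]
sc (37, 248) [ 0.46532801 -0.05373159]
si (335, 505) [ 0.46191824 -0.05218954]
si (637, 375) [ 0.60141664 -0.08245135]
si (55, 122) [0.51220692 0.20506565]
ridge [array([0.53960542, 0.01206684]), array([0.55540721, 0.0104044 ])] [array([0.5408186 , 0.01197605]), array([0.55636873, 0.00930145])]
```

```bash
R='x'; python3 -m inch '[{"x":0.36,"y":-0.66,"z":0.1,"wz":-0.8,"gripper":0.2},{"x":0.36,"y":-0.66,"z":0.1,"wz":-0.8,"gripper":0.2},{"x":0.36,"y":-0.66,"z":0.1,"wz":-0.8,"gripper":0.2},{"x":0.36,"y":-0.66,"z":0.1,"wz":-0.8,"gripper":0.2},{"x":0.36,"y":-0.66,"z":0.1,"wz":-0.8,"gripper":0.2},{"x":0.36,"y":-0.66,"z":0.1,"wz":-0.8,"gripper":0.2},{"x":0.36,"y":-0.66,"z":0.1,"wz":-0.8,"gripper":0.2},{"x":0.36,"y":-0.66,"z":0.1,"wz":-0.8,"gripper":0.2}]' 10
```

```text
invalid input at $[0]: expected keys x, y, z, wx, wy, wz, gripper
```

```bash
python3 -m inch '[{"x":0.36,"y":-0.66,"z":0.1,"wx":0,"wy":0,"wz":-0.8,"gripper":0.2},{"x":0.36,"y":-0.66,"z":0.1,"wx":0,"wy":0,"wz":-0.8,"gripper":0.2},{"x":0.36,"y":-0.66,"z":0.1,"wx":0,"wy":0,"wz":-0.8,"gripper":0.2},{"x":0.36,"y":-0.66,"z":0.1,"wx":0,"wy":0,"wz":-0.8,"gripper":0.2},{"x":0.36,"y":-0.66,"z":0.1,"wx":0,"wy":0,"wz":-0.8,"gripper":0.2},{"x":0.36,"y":-0.66,"z":0.1,"wx":0,"wy":0,"wz":-0.8,"gripper":0.2},{"x":0.36,"y":-0.66,"z":0.1,"wx":0,"wy":0,"wz":-0.8,"gripper":0.2},{"x":0.36,"y":-0.66,"z":0.1,"wx":0,"wy":0,"wz":-0.8,"gripper":0.2}]' 10
```

```text
time_s: 0.9
eef_pos: [0.3918, 0.3078, 0.256]
orientation: [3.142, -0.0, 1.615]
contact_force: [0.2, 0.5, -0.1]
gripper_width: 0.0565
gripper_force: 0.0
```

```bash
python3 -m inch '[{"x":0.314,"y":-0.593,"z":0,"wx":0,"wy":0,"wz":-0.8,"gripper":0.2},{"x":0.314,"y":-0.593,"z":0,"wx":0,"wy":0,"wz":-0.8,"gripper":0.2},{"x":0.314,"y":-0.593,"z":0,"wx":0,"wy":0,"wz":-0.8,"gripper":0.2},{"x":0.314,"y":-0.593,"z":0,"wx":0,"wy":0,"wz":-0.8,"gripper":0.2},{"x":0.314,"y":-0.593,"z":0,"wx":0,"wy":0,"wz":-0.8,"gripper":0.2},{"x":0.314,"y":-0.593,"z":0,"wx":0,"wy":0,"wz":-0.8,"gripper":0.2},{"x":0.314,"y":-0.593,"z":0,"wx":0,"wy":0,"wz":-0.8,"gripper":0.2},{"x":0.314,"y":-0.593,"z":0,"wx":0,"wy":0,"wz":-0.8,"gripper":0.2}]'
python3 - <<'E'
from h import *
import pickle
P={'wrist':snap('wrist','w1.png')};pickle.dump(P,open('W.pkl','wb'))
o=ctrl.get_obs();print(o['qpos'],o['eef_pos'])
E
```

```text
time_s: 1.7
eef_pos: [0.5484, 0.0097, 0.2556]
orientation: [3.14, 0.0, 0.412]
contact_force: [-0.3, 1.2, -0.3]
gripper_width: 0.0564
gripper_force: 0.0
[-0.8173844   0.21331481  0.79714778  1.86721805 -0.1670158   1.12984405
 -1.12688531] [0.54770565 0.0121187  0.25522101]
```

View pics/w1.png

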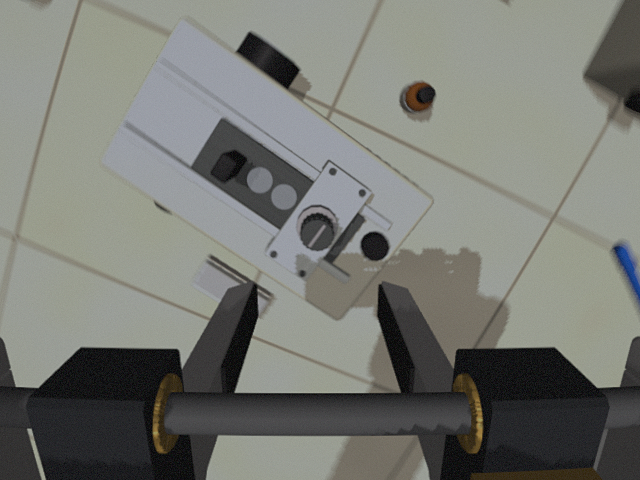

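The wrist view shows the knob at about (318,229), the post at (228,165), and the fingers clear of everything. I'll enlarge the knob and post.

```bash
python3 - <<'E'
import cv2
cv2.imwrite('pics/wc.png',cv2.resize(cv2.imread('pics/w1.png')[140:270,200:360],None,fx=4.5,fy=4.5,interpolation=cv2.INTER_CUBIC))
E
```

```text
(no output)
```

View pics/wc.png

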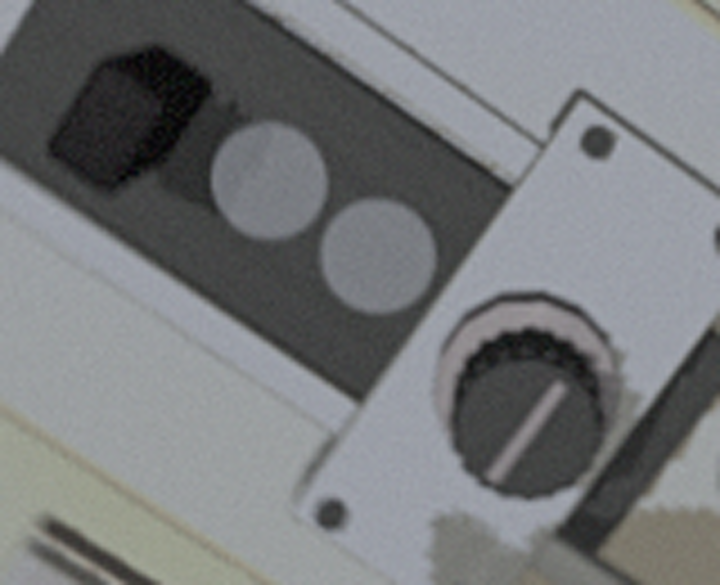

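```bash
python3 - <<'E'
from h import *
import pickle
p=pickle.load(open('W.pkl','rb'))['wrist']
for u,v,z in((528,431,.137),(105,127,.1275),(492,480,.137),(562,384,.137)): print(atz(p,200+u/4.5-.4,140+v/4.5-.4,z))
o=ctrl.get_obs();print(o['eef_pos'],o['orientation'])
E
```

```text
[0.54692974 0.01012055 0.137     ]
[0.56419009 0.09401087 0.1275    ]
[0.53671858 0.01224257 0.137     ]
[0.55655053 0.00819475 0.137     ]
[0.54770565 0.0121187  0.25522101] [3.14064260e+00 6.39429667e-04 4.03742213e-01]
```

```bash
python3 -m inch '[{"x":0,"y":-0.002,"z":-0.09,"wx":0,"wy":0,"wz":0,"gripper":0.2},{"x":0,"y":-0.002,"z":-0.16,"wx":0,"wy":0,"wz":0,"gripper":0.2},{"x":0,"y":-0.002,"z":-0.22,"wx":0,"wy":0,"wz":0,"gripper":0.2},{"x":0,"y":-0.002,"z":-0.25,"wx":0,"wy":0,"wz":0,"gripper":0.2},{"x":0,"y":-0.002,"z":-0.268,"wx":0,"wy":0,"wz":0,"gripper":0.2},{"x":0,"y":-0.002,"z":-0.276,"wx":0,"wy":0,"wz":0,"gripper":0.2},{"x":0,"y":-0.002,"z":-0.276,"wx":0,"wy":0,"wz":0,"gripper":0.2}]'
python3 -m inch '[{"x":0,"y":0,"z":0,"wx":0,"wy":0,"wz":0,"gripper":-0.4},{"x":0,"y":0,"z":0,"wx":0,"wy":0,"wz":0,"gripper":-0.4},{"x":0,"y":0,"z":0,"wx":0,"wy":0,"wz":0,"gripper":-0.48},{"x":0,"y":0,"z":0,"wx":0,"wy":0,"wz":0,"gripper":-0.5},{"x":0,"y":0,"z":0,"wx":0,"wy":0,"wz":0,"gripper":-0.55},{"x":0,"y":0,"z":0,"wx":0,"wy":0,"wz":0,"gripper":-0.6},{"x":0,"y":0,"z":0,"wx":0,"wy":0,"wz":0,"gripper":-0.6}]' 5
python3 -c "
from plant import ctrl
o=ctrl.get_obs();print(o)"
```

```text
time_s: 2.45
eef_pos: [0.5476, 0.014, 0.118]
orientation: [-3.142, -0.001, 0.425]
contact_force: [0.7, -0.3, 0.2]
gripper_width: 0.0565
gripper_force: 0.0
time_s: 3.15
eef_pos: [0.5483, 0.0123, 0.118]
orientation: [3.139, -0.002, 0.424]
contact_force: [5.4, -8.6, -0.8]
gripper_width: 0.0299
gripper_force: 5.0
{'time_s': 3.15, 'qpos': array([-0.71194636,  0.39191294,  0.7130579 ,  2.00713861, -0.33448773,
        0.85741328, -0.96171762]), 'joint_velocities': array([-0.0013351 ,  0.00080869, -0.00023777,  0.00045174, -0.0006273 ,
        0.00094946,  0.0008653 ]), 'joint_efforts': array([-4.84688669e+00, -6.65818691e+01,  8.15280586e+00, -3.44666684e+01,
       -2.08798371e+00,  2.23732173e+00, -2.24538997e-02]), 'eef_pos': array([0.54833956, 0.01225547, 0.11800948]), 'orientation': array([ 3.13917306e+00, -1.50335026e-03,  4.23684511e-01]), 'contact_force': array([ 5.43107902, -8.60888252, -0.77697979]), 'ft_torque': array([-2.11405973, -1.06925686,  0.04341328]), 'gripper_force': 4.999017119407654, 'gripper_width': 0.029878666108400224}
```

```bash
python3 -m inch '[{"x":0.001,"y":-0.002,"z":0,"wx":0,"wy":0,"wz":0,"gripper":-0.6},{"x":0.002,"y":-0.004,"z":0,"wx":0,"wy":0,"wz":0,"gripper":-0.6},{"x":0.002,"y":-0.004,"z":0,"wx":0,"wy":0,"wz":0,"gripper":-0.6},{"x":0.002,"y":-0.004,"z":0,"wx":0,"wy":0,"wz":0,"gripper":-0.6}]' 5
```

```text
time_s: 3.55
eef_pos: [0.5493, 0.0102, 0.118]
orientation: [3.139, -0.001, 0.424]
contact_force: [5.0, -8.9, -0.9]
gripper_width: 0.0254
gripper_force: 5.0
```

```bash
python3 -m inch '[{"x":0.0004,"y":-0.001,"z":0,"wx":0,"wy":0,"wz":0,"gripper":-0.6},{"x":0.0004,"y":-0.001,"z":0,"wx":0,"wy":0,"wz":0,"gripper":-0.6},{"x":0.0004,"y":-0.001,"z":0,"wx":0,"wy":0,"wz":0,"gripper":-0.6}]' 5
```

```text
time_s: 3.85
eef_pos: [0.5494, 0.01, 0.118]
orientation: [3.14, -0.001, 0.424]
contact_force: [2.6, -7.8, 0.9]
gripper_width: 0.0249
gripper_force: 5.0
```

```bash
python3 -m inch '[{"x":0.0004,"y":-0.0008,"z":0,"wx":0,"wy":0,"wz":0,"gripper":-0.6},{"x":0.0004,"y":-0.0008,"z":0,"wx":0,"wy":0,"wz":0,"gripper":-0.6},{"x":0.0004,"y":-0.0008,"z":0,"wx":0,"wy":0,"wz":0,"gripper":-0.6}]' 5
```

```text
time_s: 4.15
eef_pos: [0.5494, 0.0099, 0.118]
orientation: [3.14, -0.001, 0.424]
contact_force: [1.5, -5.2, 1.4]
gripper_width: 0.0248
gripper_force: 5.0
```

```bash
python3 -m inch '[{"x":0.0004,"y":-0.0014,"z":0,"wx":0,"wy":0,"wz":0,"gripper":-0.6},{"x":0.0004,"y":-0.0014,"z":0,"wx":0,"wy":0,"wz":0,"gripper":-0.6},{"x":0.0004,"y":-0.0014,"z":0,"wx":0,"wy":0,"wz":0,"gripper":-0.6}]' 5
python3 -m inch '[{"x":0,"y":0,"z":0,"wx":0,"wy":0,"wz":0,"gripper":-0.8},{"x":0,"y":0,"z":0,"wx":0,"wy":0,"wz":0,"gripper":-0.8},{"x":0,"y":0,"z":0,"wx":0,"wy":0,"wz":0,"gripper":-0.8}]' 30
```

```text
time_s: 4.45
eef_pos: [0.5494, 0.0099, 0.1179]
orientation: [3.141, -0.001, 0.424]
contact_force: [2.0, -4.2, 5.3]
gripper_width: 0.0249
gripper_force: 5.0
time_s: 4.75
eef_pos: [0.5494, 0.0099, 0.1179]
orientation: [3.141, -0.001, 0.425]
contact_force: [2.3, -3.9, 6.3]
gripper_width: 0.0243
gripper_force: 30.0
```

```bash
python3 -m inch '[{"x":0,"y":0,"z":0.002,"wx":0,"wy":0,"wz":0,"gripper":-0.8},{"x":0,"y":0,"z":0.004,"wx":0,"wy":0,"wz":0,"gripper":-0.8},{"x":0,"y":0,"z":0.006,"wx":0,"wy":0,"wz":0,"gripper":-0.8},{"x":0,"y":0,"z":0.006,"wx":0,"wy":0,"wz":0,"gripper":-0.8},{"x":0,"y":0,"z":0.006,"wx":0,"wy":0,"wz":0,"gripper":-0.8}]'; python3 -m inch '[{"x":0,"y":0,"z":0.002,"wx":0,"wy":0,"wz":0,"gripper":-0.8},{"x":0,"y":0,"z":0.004,"wx":0,"wy":0,"wz":0,"gripper":-0.8},{"x":0,"y":0,"z":0.004,"wx":0,"wy":0,"wz":0,"gripper":-0.8},{"x":0,"y":0,"z":0.004,"wx":0,"wy":0,"wz":0,"gripper":-0.8}]'
```

```text
time_s: 5.25
eef_pos: [0.5494, 0.0099, 0.1205]
orientation: [3.141, -0.001, 0.425]
contact_force: [5.0, -4.2, -4.2]
gripper_width: 0.024
gripper_force: 30.0
time_s: 5.65
eef_pos: [0.5494, 0.0099, 0.1225]
orientation: [3.141, -0.001, 0.425]
contact_force: [5.4, -4.9, -4.0]
gripper_width: 0.0244
gripper_force: 30.0
```

```bash
for i in 1; do python3 -m inch '[{"x":0.001,"y":-0.001,"z":0.002,"wx":0,"wy":0,"wz":0,"gripper":-0.8},{"x":0.001,"y":-0.001,"z":0.003,"wx":0,"wy":0,"wz":0,"gripper":-0.8},{"x":0.001,"y":-0.001,"z":0.003,"wx":0,"wy":0,"wz":0,"gripper":-0.8}]'; done;  python3 -m inch '[{"x":0,"y":0,"z":0.001,"wx":0,"wy":0,"wz":0,"gripper":-0.8},{"x":0,"y":0,"z":0.002,"wx":0,"wy":0,"wz":0,"gripper":-0.8},{"x":0,"y":0,"z":0.002,"wx":0,"wy":0,"wz":0,"gripper":-0.8}]'
```

```text
time_s: 5.95
eef_pos: [0.5494, 0.0098, 0.1239]
orientation: [-3.142, 0.0, 0.425]
contact_force: [4.4, -1.5, -4.1]
gripper_width: 0.0242
gripper_force: 30.0
time_s: 6.25
eef_pos: [0.5494, 0.0098, 0.125]
orientation: [-3.142, -0.0, 0.425]
contact_force: [3.1, -1.3, -5.3]
gripper_width: 0.0242
gripper_force: 30.0
```

```bash
python3 -m inch '[{"x":0,"y":0,"z":0.001,"wx":0,"wy":0,"wz":0,"gripper":-0.8},{"x":0,"y":0,"z":0.002,"wx":0,"wy":0,"wz":0,"gripper":-0.8},{"x":0,"y":0,"z":0.002,"wx":0,"wy":0,"wz":0,"gripper":-0.8}]'
```

```text
time_s: 6.55
eef_pos: [0.5494, 0.0098, 0.126]
orientation: [-3.141, -0.0, 0.425]
contact_force: [3.3, -1.2, -5.7]
gripper_width: 0.0242
gripper_force: 30.0
```

```bash
python3 -m inch '[{"x":0,"y":0,"z":0.001,"wx":0,"wy":0,"wz":0,"gripper":-0.8},{"x":0,"y":0,"z":0.002,"wx":0,"wy":0,"wz":0,"gripper":-0.8},{"x":0,"y":0,"z":0.002,"wx":0,"wy":0,"wz":0,"gripper":-0.8}]'
```

```text
time_s: 6.85
eef_pos: [0.5494, 0.0098, 0.127]
orientation: [-3.141, -0.0, 0.425]
contact_force: [4.3, -0.4, -6.2]
gripper_width: 0.0243
gripper_force: 30.0
```

```bash
python3 -m inch '[{"x":0,"y":0,"z":0.001,"wx":0,"wy":0,"wz":0,"gripper":-0.8},{"x":0,"y":0,"z":0.002,"wx":0,"wy":0,"wz":0,"gripper":-0.8},{"x":0,"y":0,"z":0.002,"wx":0,"wy":0,"wz":0,"gripper":-0.8}]'
```

```text
time_s: 7.15
eef_pos: [0.5494, 0.0098, 0.1278]
orientation: [3.142, 0.0, 0.425]
contact_force: [5.9, -0.1, -10.1]
gripper_width: 0.0241
gripper_force: 30.0
```

```bash
python3 -m inch '[{"x":0.001,"y":0,"z":0.0005,"wx":0,"wy":0,"wz":0,"gripper":-0.8},{"x":0.001,"y":0,"z":0.0005,"wx":0,"wy":0,"wz":0,"gripper":-0.8},{"x":0.001,"y":0,"z":0.0005,"wx":0,"wy":0,"wz":0,"gripper":-0.8}]'
```

```text
time_s: 7.45
eef_pos: [0.5494, 0.0098, 0.1279]
orientation: [-3.141, 0.001, 0.425]
contact_force: [2.9, 0.9, -11.5]
gripper_width: 0.0242
gripper_force: 30.0
```

```bash
python3 -m inch '[{"x":0,"y":0,"z":0,"wx":0,"wy":0,"wz":0.05,"gripper":-0.8},{"x":0,"y":0,"z":0,"wx":0,"wy":0,"wz":0.1,"gripper":-0.8},{"x":0,"y":0,"z":0,"wx":0,"wy":0,"wz":0.15,"gripper":-0.8},{"x":0,"y":0,"z":0,"wx":0,"wy":0,"wz":0.2,"gripper":-0.8},{"x":0,"y":0,"z":0,"wx":0,"wy":0,"wz":0.25,"gripper":-0.8},{"x":0,"y":0,"z":0,"wx":0,"wy":0,"wz":0.3,"gripper":-0.8},{"x":0,"y":0,"z":0,"wx":0,"wy":0,"wz":0.3,"gripper":-0.8}]'
```

```text
time_s: 8.15
eef_pos: [0.5493, 0.01, 0.128]
orientation: [-3.14, 0.0, 0.876]
contact_force: [0.5, 3.0, -10.9]
gripper_width: 0.0245
gripper_force: 30.0
```

```bash
python3 -m inch '[{"x":0,"y":0.0004,"z":0,"wx":0,"wy":0,"wz":0.05,"gripper":-0.8},{"x":0,"y":0.0008,"z":0,"wx":0,"wy":0,"wz":0.1,"gripper":-0.8},{"x":0,"y":0.0008,"z":0,"wx":0,"wy":0,"wz":0.15,"gripper":-0.8},{"x":0,"y":0.0008,"z":0.0004,"wx":0,"wy":0,"wz":0.2,"gripper":-0.8},{"x":0,"y":0.0008,"z":0.0004,"wx":0,"wy":0,"wz":0.2,"gripper":-0.8}]'
```

```text
time_s: 8.65
eef_pos: [0.5492, 0.0101, 0.1282]
orientation: [-3.14, 0.0, 1.174]
contact_force: [-1.8, 1.7, -8.9]
gripper_width: 0.0244
gripper_force: 30.0
```

```bash
python3 -m inch '[{"x":-0.0003,"y":0.0003,"z":0.0006,"wx":0,"wy":0,"wz":0.05,"gripper":-0.8},{"x":-0.0003,"y":0.0003,"z":0.001,"wx":0,"wy":0,"wz":0.1,"gripper":-0.8},{"x":-0.0003,"y":0.0003,"z":0.0015,"wx":0,"wy":0,"wz":0.15,"gripper":-0.8},{"x":-0.0003,"y":0.0003,"z":0.002,"wx":0,"wy":0,"wz":0.2,"gripper":-0.8},{"x":-0.0003,"y":0.0003,"z":0.002,"wx":0,"wy":0,"wz":0.2,"gripper":-0.8}]'
```

```text
time_s: 9.15
eef_pos: [0.549, 0.0102, 0.1291]
orientation: [-3.14, 0.0, 1.473]
contact_force: [-2.5, 1.3, -11.4]
gripper_width: 0.0247
gripper_force: 30.0
```

```bash
python3 -m inch '[{"x":-0.0005,"y":0.0003,"z":0.0003,"wx":0,"wy":0,"wz":0.06,"gripper":-0.8},{"x":-0.0005,"y":0.0003,"z":0.0008,"wx":0,"wy":0,"wz":0.12,"gripper":-0.8},{"x":-0.0005,"y":0.0003,"z":0.0013,"wx":0,"wy":0,"wz":0.18,"gripper":-0.8},{"x":-0.0005,"y":0.0003,"z":0.0019,"wx":0,"wy":0,"wz":0.24,"gripper":-0.8},{"x":-0.0005,"y":0.0003,"z":0.0024,"wx":0,"wy":0,"wz":0.3,"gripper":-0.8},{"x":-0.0005,"y":0.0003,"z":0.003,"wx":0,"wy":0,"wz":0.36,"gripper":-0.8},{"x":-0.0005,"y":0.0003,"z":0.0033,"wx":0,"wy":0,"wz":0.4,"gripper":-0.8},{"x":-0.0005,"y":0.0003,"z":0.0033,"wx":0,"wy":0,"wz":0.4,"gripper":-0.8}]'
```

```text
time_s: 9.95
eef_pos: [0.5486, 0.0102, 0.1307]
orientation: [-3.14, -0.001, 2.071]
contact_force: [-4.7, 0.3, -9.0]
gripper_width: 0.0243
gripper_force: 30.0
```

```bash
python3 -m inch '[{"x":-0.0008,"y":0,"z":0.0005,"wx":0,"wy":0,"wz":0.06,"gripper":-0.8},{"x":-0.0008,"y":0,"z":0.001,"wx":0,"wy":0,"wz":0.12,"gripper":-0.8},{"x":-0.0008,"y":0,"z":0.0016,"wx":0,"wy":0,"wz":0.18,"gripper":-0.8},{"x":-0.0008,"y":0,"z":0.0022,"wx":0,"wy":0,"wz":0.24,"gripper":-0.8},{"x":-0.0008,"y":0,"z":0.0024,"wx":0,"wy":0,"wz":0.27,"gripper":-0.8},{"x":-0.0008,"y":0,"z":0.0024,"wx":0,"wy":0,"wz":0.27,"gripper":-0.8}]';python3 -c "
from plant import ctrl
o=ctrl.get_obs();print(o['ft_torque'],o['qpos'])"
```

```text
time_s: 10.55
eef_pos: [0.5484, 0.01, 0.132]
orientation: [-3.14, -0.001, 2.476]
contact_force: [-5.1, -1.6, -8.0]
gripper_width: 0.0244
gripper_force: 30.0
[-0.37881529  1.28764907  0.06769257] [-0.35672134  0.30909238  0.26579125  1.97399517 -0.10422512  0.87286036
  0.86904254]
```

```bash
python3 -m inch '[{"x":-0.0005,"y":-0.0003,"z":0.0008,"wx":0,"wy":0,"wz":0.04,"gripper":-0.8},{"x":-0.0005,"y":-0.0003,"z":0.0008,"wx":0,"wy":0,"wz":0.07,"gripper":-0.8},{"x":-0.0005,"y":-0.0003,"z":0.0008,"wx":0,"wy":0,"wz":0.07,"gripper":-0.8}]';python3 -c "
from plant import ctrl
o=ctrl.get_obs();print(o['ft_torque'])"
```

```text
time_s: 10.85
eef_pos: [0.5484, 0.01, 0.1324]
orientation: [-3.141, -0.001, 2.581]
contact_force: [-4.0, -1.6, -10.1]
gripper_width: 0.0245
gripper_force: 30.0
[-0.50866381  1.1091411   0.06573236]
```

```bash
python3 -m inch '[{"x":-0.0004,"y":-0.0004,"z":0.0005,"wx":0,"wy":0,"wz":0.03,"gripper":-0.8},{"x":-0.0004,"y":-0.0004,"z":0.0005,"wx":0,"wy":0,"wz":0.05,"gripper":-0.8},{"x":-0.0004,"y":-0.0004,"z":0.0005,"wx":0,"wy":0,"wz":0.05,"gripper":-0.8}]';python3 -c "
from plant import ctrl
o=ctrl.get_obs();print(o['ft_torque'])"
```

```text
time_s: 11.15
eef_pos: [0.5484, 0.0099, 0.1327]
orientation: [-3.141, -0.0, 2.657]
contact_force: [-3.6, -1.3, -10.8]
gripper_width: 0.0243
gripper_force: 30.0
[-0.44571242  1.01267684 -0.34760588]
```

```bash
python3 -m inch '[{"x":-0.0004,"y":-0.0002,"z":-0.0012,"wx":0,"wy":0,"wz":-0.01,"gripper":-0.8},{"x":-0.0004,"y":-0.0002,"z":-0.0012,"wx":0,"wy":0,"wz":-0.01,"gripper":-0.8},{"x":-0.0004,"y":-0.0002,"z":-0.0012,"wx":0,"wy":0,"wz":-0.01,"gripper":0.2},{"x":-0.0004,"y":-0.0002,"z":-0.0012,"wx":0,"wy":0,"wz":-0.01,"gripper":0.2},{"x":-0.0004,"y":-0.0002,"z":-0.0012,"wx":0,"wy":0,"wz":-0.01,"gripper":0.2},{"x":-0.0004,"y":-0.0002,"z":-0.0012,"wx":0,"wy":0,"wz":-0.01,"gripper":0.2}]' 10
python3 -m inch '[{"x":0,"y":0,"z":0.08,"wx":0,"wy":0,"wz":0,"gripper":0.2},{"x":0,"y":0,"z":0.16,"wx":0,"wy":0,"wz":0,"gripper":0.2},{"x":0,"y":0,"z":0.2,"wx":0,"wy":0,"wz":0,"gripper":0.2},{"x":0,"y":0,"z":0.2,"wx":0,"wy":0,"wz":0,"gripper":0.2}]'
python3 - <<'E'
from h import *
import pickle
P={'wrist':snap('wrist','w2.png')};pickle.dump(P,open('W.pkl','wb'))
cv2.imwrite('pics/wc2.png',cv2.resize(cv2.imread('pics/w2.png')[100:340,160:480],None,fx=2.5,fy=2.5,interpolation=cv2.INTER_CUBIC))
o=ctrl.get_obs();print(o['qpos'],o['eef_pos'],o['contact_force'])
E
```

```text
time_s: 11.75
eef_pos: [0.5489, 0.0103, 0.1327]
orientation: [3.141, 0.001, 2.645]
contact_force: [0.2, 0.4, -0.2]
gripper_width: 0.0531
gripper_force: 0.0
time_s: 12.15
eef_pos: [0.5501, 0.0102, 0.2355]
orientation: [3.138, 0.004, 2.645]
contact_force: [0.8, -1.0, -0.5]
gripper_width: 0.0562
gripper_force: 0.0
[-0.35165979  0.19324832  0.249423    1.87068382 -0.05420775  1.08121799
  0.99266602] [0.54925374 0.01020513 0.23363061] [-0.18147259  0.34926709 -0.40628193]
```

View pics/wc2.png

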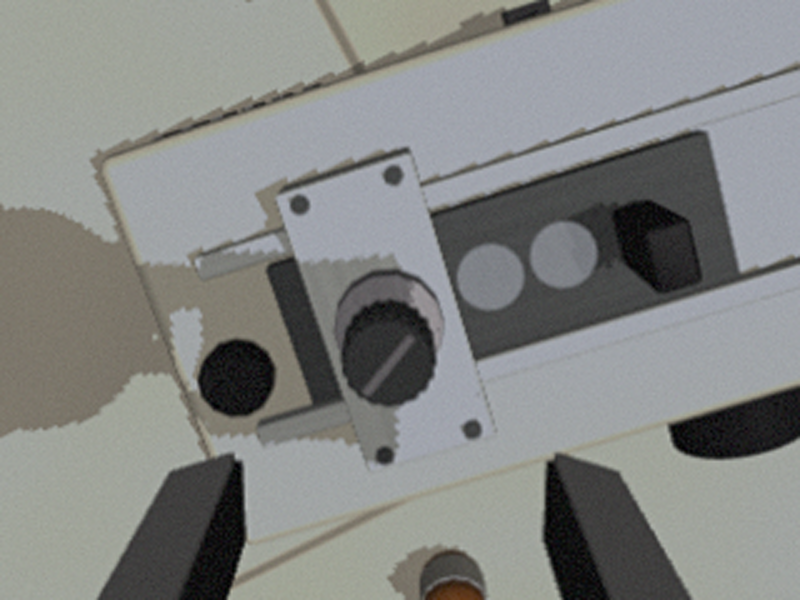

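The knob stands out further. Its ridge runs (367,392)-(412,337) in this crop, and the post top is at about (676,258).

```bash
python3 - <<'E'
from h import *
import pickle
p=pickle.load(open('W.pkl','rb'))['wrist']
q=[atz(p,160+u/2.5-.3,100+v/2.5-.3,z) for u,v,z in((389,355,.151),(676,258,.1275),(367,392,.151),(412,337,.151))]
print(q);d=q[3]-q[2];print('turn',(np.arctan2(d[1],d[0])+.197)%np.pi)
E
```

```text
[array([0.54453796, 0.01180174, 0.151     ]), array([0.56408749, 0.09414143, 0.1275    ]), array([0.55080979, 0.00165244, 0.151     ]), array([0.5430885 , 0.01953391, 0.151     ])]
turn 2.1754156279334294
```

```bash
python3 -m inch '[{"x":0.022,"y":0.107,"z":0,"wx":0,"wy":0,"wz":0.1,"gripper":-1},{"x":0.022,"y":0.107,"z":0,"wx":0,"wy":0,"wz":0.2,"gripper":-1},{"x":0.022,"y":0.107,"z":0,"wx":0,"wy":0,"wz":0.2,"gripper":-1},{"x":0.022,"y":0.107,"z":-0.06,"wx":0,"wy":0,"wz":0.2,"gripper":-1},{"x":0.022,"y":0.107,"z":-0.13,"wx":0,"wy":0,"wz":0.2,"gripper":-1},{"x":0.022,"y":0.107,"z":-0.2,"wx":0,"wy":0,"wz":0.2,"gripper":-1},{"x":0.022,"y":0.107,"z":-0.257,"wx":0,"wy":0,"wz":0.2,"gripper":-1},{"x":0.022,"y":0.107,"z":-0.257,"wx":0,"wy":0,"wz":0.2,"gripper":-1}]'
```

```text
time_s: 13.0
eef_pos: [0.5567, 0.0617, 0.1001]
orientation: [-3.138, -0.006, 2.939]
contact_force: [0.1, 0.1, 0.5]
gripper_width: 0.0004
gripper_force: 0.0
```

```bash
python3 -m inch '[{"x":0.002,"y":0.01,"z":0,"wx":0,"wy":0,"wz":0,"gripper":-1},{"x":0.004,"y":0.02,"z":0,"wx":0,"wy":0,"wz":0,"gripper":-1},{"x":0.006,"y":0.03,"z":0,"wx":0,"wy":0,"wz":0,"gripper":-1},{"x":0.008,"y":0.04,"z":0,"wx":0,"wy":0,"wz":0,"gripper":-1},{"x":0.008,"y":0.04,"z":0,"wx":0,"wy":0,"wz":0,"gripper":-1}]'
```

```text
time_s: 13.5
eef_pos: [0.5639, 0.0846, 0.1045]
orientation: [3.141, 0.001, 2.946]
contact_force: [-0.2, -0.9, -0.8]
gripper_width: 0.0004
gripper_force: 0.0
```

```bash
python3 -m inch '[{"x":0.002,"y":0.01,"z":0,"wx":0,"wy":0,"wz":0,"gripper":-1},{"x":0.004,"y":0.02,"z":0,"wx":0,"wy":0,"wz":0,"gripper":-1},{"x":0.006,"y":0.03,"z":0,"wx":0,"wy":0,"wz":0,"gripper":-1},{"x":0.008,"y":0.04,"z":0,"wx":0,"wy":0,"wz":0,"gripper":-1},{"x":0.01,"y":0.05,"z":0,"wx":0,"wy":0,"wz":0,"gripper":-1},{"x":0.011,"y":0.056,"z":0,"wx":0,"wy":0,"wz":0,"gripper":-1},{"x":0.011,"y":0.056,"z":0,"wx":0,"wy":0,"wz":0,"gripper":-1}]'
```

```text
time_s: 14.2
eef_pos: [0.569, 0.1122, 0.1037]
orientation: [3.141, -0.0, 2.945]
contact_force: [-0.9, -0.3, -0.3]
gripper_width: 0.0003
gripper_force: 0.0
```

```bash
python3 -m inch '[{"x":0.001,"y":0.006,"z":0,"wx":0,"wy":0,"wz":0,"gripper":-1},{"x":0.002,"y":0.01,"z":0,"wx":0,"wy":0,"wz":0,"gripper":-1},{"x":0.002,"y":0.01,"z":0,"wx":0,"wy":0,"wz":0,"gripper":-1}]'
```

```text
time_s: 14.5
eef_pos: [0.5699, 0.1168, 0.1037]
orientation: [-3.142, -0.0, 2.945]
contact_force: [0.7, 0.2, -0.8]
gripper_width: 0.0006
gripper_force: 0.0
```

```bash
python3 -m inch '[{"x":0.001,"y":0.004,"z":0,"wx":0,"wy":0,"wz":0,"gripper":-1},{"x":0.0012,"y":0.006,"z":0,"wx":0,"wy":0,"wz":0,"gripper":-1},{"x":0.0012,"y":0.006,"z":0,"wx":0,"wy":0,"wz":0,"gripper":-1}]'
python3 - <<'E'
from h import *
snap('scene','s2.png');snap('side','d2.png')
a=cv2.imread('pics/scene1.png')[200:300,270:410];a=cv2.imread('pics/s2.png')[190:290,270:410];b=cv2.imread('pics/d2.png')[180:280,240:380]
cv2.imwrite('pics/sd.png',cv2.resize(np.hstack([a,b]),None,fx=2.85,fy=2.85,interpolation=cv2.INTER_CUBIC))
E
```

```text
time_s: 14.8
eef_pos: [0.5702, 0.1182, 0.1037]
orientation: [-3.14, -0.001, 2.944]
contact_force: [-3.1, -7.0, 3.0]
gripper_width: 0.0002
gripper_force: 3.7
```

View pics/sd.png

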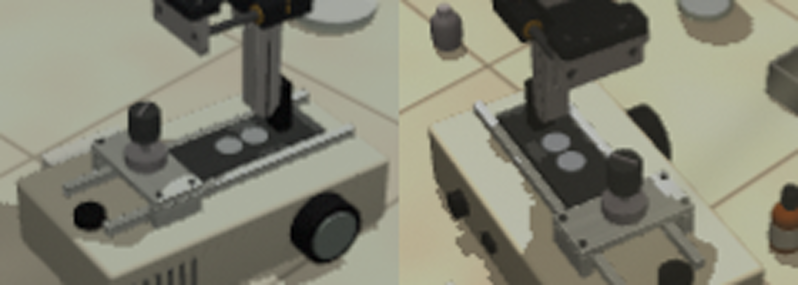

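The slide has met its far stop: the force rose to 8 N at the predicted place, and the picture shows the post far out with the screw standing high. Next I'll back off, lift, and check the post.

```bash
python3 -m inch '[{"x":-0.004,"y":-0.02,"z":0,"wx":0,"wy":0,"wz":0,"gripper":-1},{"x":-0.006,"y":-0.03,"z":0,"wx":0,"wy":0,"wz":0,"gripper":-1},{"x":-0.006,"y":-0.03,"z":0.08,"wx":0,"wy":0,"wz":0,"gripper":-1},{"x":-0.006,"y":-0.03,"z":0.16,"wx":0,"wy":0,"wz":0,"gripper":-1},{"x":-0.006,"y":-0.1,"z":0.25,"wx":0,"wy":0,"wz":0,"gripper":-1},{"x":-0.006,"y":-0.1,"z":0.3,"wx":0,"wy":0,"wz":0,"gripper":-1},{"x":-0.006,"y":-0.1,"z":0.3,"wx":0,"wy":0,"wz":0,"gripper":-1}]'
python3 - <<'E'
from h import *
import pickle
P={'wrist':snap('wrist','w3.png')};pickle.dump(P,open('W.pkl','wb'))
E
```

```text
time_s: 15.6
eef_pos: [0.5695, 0.0682, 0.2583]
orientation: [3.138, 0.006, 2.942]
contact_force: [0.4, -1.0, 0.4]
gripper_width: 0.001
gripper_force: 0.0
```

View pics/w3.png

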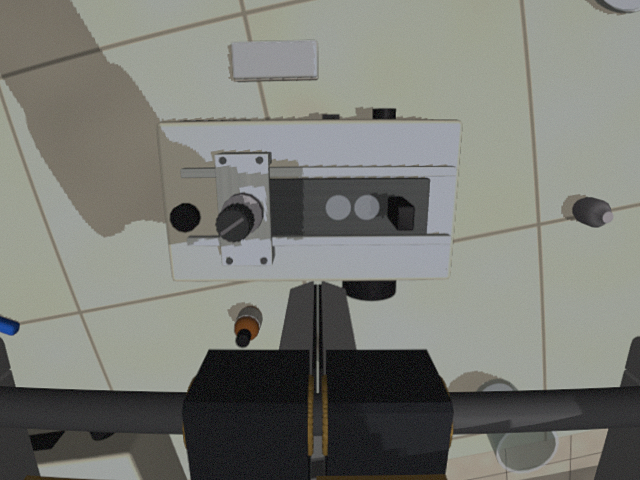

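The post top is at about (406,216), the knob top at (236,223), and the ridge runs (222,234)-(244,219). Everything else is where it was.

```bash
python3 - <<'E'
from h import *
import pickle
p=pickle.load(open('W.pkl','rb'))['wrist']
a=atz(p,406,216,.1275);h=np.array([.196,.981])
print('travel',(a[:2]-[.5494,.0099])@h-.085, a)
b=atz(p,222,234,.151);c=atz(p,244,219,.151);d=c-b;print('turn',(np.arctan2(d[1],d[0])+.197)%np.pi)
print(ctrl.hand_in())
E
```

```text
travel 0.045439517986244835 [0.5703976  0.13867063 0.1275    ]
turn 2.1599079761963544
the job is handed in; nothing more can be done
None
```

The job is handed in: the locking screw stands wound out by itself at about 2.16 rad, the slide is at its far stop (about 45 mm of travel), and the gripper is clear; those are my own camera readings, as hand-in gave no verdict.

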